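Drive a bush out of a bearing block with a drift

ROBOT

A 6-joint arm with a two-finger parallel gripper is mounted at the origin on a cart in front of the work surface, level with it; the furniture and walls round the work are solid. World frame = base frame: x ahead of the robot, y to its left, z up, the work surface at z = 0. Lengths are in m, angles in rad, forces in N, time in s.
With the tool pointing down it reaches from about 0.3 to 0.775 m from the base axis. Payload 14.6 kg.
Tool frame: the origin (TCP) lies at the very end of the fingers, on their centre line; the grasp point (between the pads) lies 19 mm behind it; y points along the fingers, x is the direction in which the jaws open and shut, and the axes are right-handed (so a half turn about y gives the same grasp; the last joint's range is limited). The gripper opens to 94 mm and grips with 3 to 60 N. Pads are 16 mm wide; open, the fingers measure 119 mm over their backs; the gripper's body (75 mm by 177 mm) begins 78 mm behind the grasp point.
Start: joints at [-1.316, 0.3, 1.521, -0, 1.321, -0.067], TCP at [0.174, -0.522, 0.205] pointing down, gripper open.
Joint ranges: [-3.03, 3.03], [-0.79, 2.21], [0.23, 2.52], [-1.04, 4.18], [0, 3.07], [-2.55, 2.55]. Speed limits (rad/s): [2.22, 2.22, 2.57, 3.14, 3.14, 3.14].

INTERFACE

Orientations are given as [roll, pitch, yaw] about the fixed x, y, z axes, in that order (R = Rz(yaw) Ry(pitch) Rx(roll)).
In Python, from plant import env gives the robot as it stands.
- The arm moves only by the tool drive_tool, never from a script. Its argument "rows" is a list of rows, each an object with "linear": the shift along the tool's x, y, z in cm, a list of three; "turn": the turn about the tool's y in rad; "hand": the closure, from -1 (fully open) to 1 (shut). A call has 1 to 12 rows; each row shifts and turns the commanded pose from where the row before left it, along the tool's axes as they then stand; what a row does not reach is not made up. A row lasts 1/8 s, in which the tool goes at most 62.5 mm and 10.7 degrees, less where a joint would pass 70% of its speed; a pose out of reach is approached as far as the arm can. A call with a gripper value outside its range is refused whole. The fingers move at their own pace and stop on an object; the grip force is fixed at half the most. Time passes only in rows, so rows that do not move let the fingers close. It gives the time, the measured TCP pose, the force and the opening at its end, in the units of the state.
- env.observe(): the state, without advancing time (a new reading comes with each control period).
- env.capture(name): name is "scene" or "top"; returns a dict with "pixels" (420x560x3 uint8, blue, green, red), "range_z" (420x560 float32, m along the optical axis (not along the pixel's ray), 0 where there is no reading), "vertical_fov" (degrees; the focal length in pixels is half the picture's height over the tangent of half this angle, whatever the lens; pixels are square), "cx", "cy" (the principal point, pixels), "k1" (the pictures are not rectified: a ray, as slopes to the right and down, at radius r is drawn at 1 + k1 r^2 times it, then the intrinsics apply), "R" (3x3) and "t" (3): a world point X has camera coordinates R X + t. Camera axes: x right, y down, z forward; pixel columns grow to the right and rows downward; lengths in m; the calibration is good to about 2 mm. A picture is of the moment at which its call begins.
- env.job_done(): hands the job in, once; it reports no verdict.
The state is a dict: "clock": time; "qpos": joint angles; "qvel": joint speeds; "joint_efforts": joint torques, N m; "ee_pos": TCP position; "tool_rot": TCP orientation; "force": force on the tool from outside, world axes, zero at the start; "ft_torque": the same for the moment, N m; "gripper_width": finger opening in m.
Only numpy, scipy, OpenCV 4.12 (cv2) and the standard library are available. Lean on these libraries where they do the work, as an engineer would, in place of code of your own. Each camera call takes 0.05 s, during which the arm holds its last target.

TASK

A worn brass bush is stuck in the bore of the bearing block. Take the steel drift from its wooden stand, feel its tip into the hole of the sprung guide plate over the block without ever bearing on the block or plate with more than 25 N, and push the bush down until it drops out into the tray beneath. Then stand the drift back in the stand, fully home, and leave the other things on the bench where they are.

Things in the scene. Friction and masses are not known exactly. Their poses are not given: they have to be found in the camera images.
- block: Grey square bearing block, 94 x 94 mm, fixed on four legs above a low steel catch tray, with a vertical bore 35.5 mm wide right through. Origin on the bench under the bore's axis; z up, x and y along its sides. Heights above the origin: tray floor 6 mm, tray rim 14, block underside 50, block top 90. Over the block, on four corner studs, lies a flat steel guide plate with one hole.
- plate_mid (a point): Point on the bore's axis level with the top of the guide plate, 120 mm above the bench; fixed to the block, NOT to the plate. Plate 84 x 84 x 8 mm, corner nuts up to 123 mm; its one hole is 20 mm across with a 0.5 mm chamfer and lies up to 5.5 mm off this point in the block's x and up to 5.5 mm in its y, differently each time: find it by feel or sight.
- plate_give (a point): Same axis, 112 mm above the bench: the plate's top when pushed fully down. The sprung plate yields straight down from about 3 N on, 1 N more per mm, and is solid after 8 mm. Sideways it is clamped: it does not give under 25 N.
- bore_grip (a point): Point on the bore's axis, 62 mm above the bench, where three spring plungers in the bore wall hold the bush by friction: 6 to 14 N slide it down (less is read when standing still). It lets go and falls to the tray by the time its top is down to 60 mm; standing in the tray its top is 36 mm above the bench. The drift may push anywhere on the bush's top.
- bush: Brass bush, a plain ring 34 mm across, 30 mm high, with a 14 mm hole, standing in the block's bore below the guide plate. Origin at the centre of its underside, 54 mm above the block's origin at the start; z up.
- drift: Steel drift, 130 mm long, 0.35 kg, standing upright in the wooden stand. Origin at the centre of its tip (lower end), z up along the drift to its head. Round shank 18 mm thick from the tip up to 90 mm (tip chamfered 0.8 mm), then a square head 24 x 24 mm from 90 to 128 mm, its flats facing the drift's x and y; take it by the head.
- stand: Wooden stand, square block 80 x 80 x 50 mm, fixed to the bench, with one upright round hole in its middle, 22 mm wide (mouth chamfered 3 mm), its floor 8 mm above the bench. Origin on the bench under the hole's axis, z up. The drift stands on the hole's floor when fully home.
- steel_block: Bystander: plain steel block 32 x 45 x 28 mm. Origin at the centre of its underside.
- gear_blank: Bystander: toothed gear wheel 72 mm across, 24 mm high. Origin at the centre of its underside.
- coil_bobbin: Bystander: bobbin of copper wire 56 mm across, 48 mm high. Origin at the centre of its underside.
- insulator: Bystander: small white porcelain insulator 34 mm across, 46 mm high. Origin at the centre of its underside.

How it is judged:
By the outcome, as a careful person would: the job done as asked, in the order asked, and still so for the second after the job is handed in, with the robot touching nothing.
It also fails if it takes over 67 s, if anything falls off the work surface, if the arm or the gripper's body presses on something with over 40 N, if the wrist force passes 120 N, or if a joint passes its speed limit or range.

## Working session

There is one attempt and no reset: what is moved stays moved. The work goes in short steps, Python scripts to look and compute and a tool call to move; the robot and the scene stay as the last step left them, time stands still between calls to the robot, and variables do not carry over. Pictures are saved under pics/ and viewed, and the job is handed in when it is done.

Besides the shell and the picture viewer there is one more tool, called after "Emit:" as name(argument=value, ...) on one line, values as JSON. drive_tool: Moves the arm, as the interface text tells. Its arguments: {"type":"object","properties":{"rows":{"type":"array"}},"required":["rows"]}

```bash
ls; mkdir -p pics; python3 - <<'E'
from plant import env
import cv2,numpy as np
s=env.observe();print({k:np.round(v,4).tolist() for k,v in s.items()})
for n in("scene","top"):
    c=env.capture(n);cv2.imwrite(f"pics/{n}0.png",c["pixels"]);np.savez(f"{n}0.npz",**c)
    print(n,c["vertical_fov"],c["cx"],c["cy"],c["k1"],c["R"].round(4).tolist(),c["t"])
E
```

```text
pics
{'clock': 0.0, 'qpos': [-1.3156, 0.3005, 1.5216, -0.0, 1.3207, -0.0666], 'qvel': [0.0016, 0.0001, 0.0007, 0.0008, 0.0009, 0.0006], 'joint_efforts': [-0.0014, -53.1808, -35.2735, 0.0707, 0.0244, -0.0001], 'ee_pos': [0.1739, -0.5215, 0.2049], 'tool_rot': [-1.5707, 0.0012, -1.249], 'force': [0.9864, 0.1226, 0.6746], 'ft_torque': [-0.0055, 0.0303, 0.0216], 'gripper_width': 0.0938}
scene 51.43583513352458 276.6977307840504 205.9162062703333 0.04364611920561091 [[-0.5974, -0.8019, 0.01], [-0.5238, 0.3808, -0.762], [0.6073, -0.4604, -0.6475]] [0.41488768 0.27605622 0.89807942]
top 42.027213528146696 275.19550038249037 218.7425696702251 -0.19626344987499775 [[-0.0002, -1.0, 0.0056], [-0.9777, -0.001, -0.21], [0.21, -0.0056, -0.9777]] [0.15012963 0.49429165 1.60572853]
```

View pics/scene0.png

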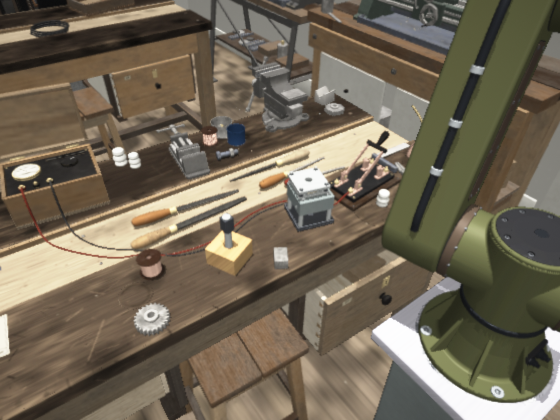

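View pics/top0.png

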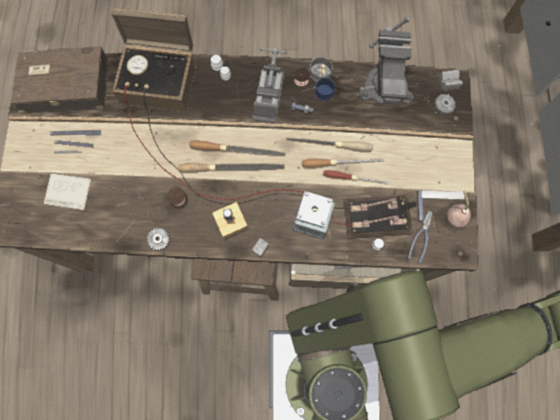

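```bash
cat > h.py <<'E'
import numpy as np,cv2
def load(n): return dict(np.load(n+".npz"))
def K(c):
    f=c["pixels"].shape[0]/2/np.tan(np.radians(float(c["vertical_fov"]))/2)
    return np.array([[f,0,float(c["cx"])],[0,f,float(c["cy"])],[0,0,1]]),np.array([float(c["k1"]),0,0,0])
def ray(c,uv):
    k,d=K(c);p=cv2.undistortPoints(np.array(uv,float).reshape(-1,1,2),k,d).reshape(-1,2)
    v=np.c_[p,np.ones(len(p))]@c["R"]; return -c["R"].T@c["t"],v
def plane(c,uv,z):
    o,v=ray(c,uv); return o+v*((z-o[2])/v[:,2])[:,None]
def proj(c,X):
    k,d=K(c);return cv2.projectPoints(np.array(X,float).reshape(-1,1,3),cv2.Rodrigues(c["R"])[0],c["t"],k,d)[0].reshape(-1,2)
def cloud(c):
    H,W=c["range_z"].shape;u,v=np.meshgrid(np.arange(W),np.arange(H));k,d=K(c)
    p=cv2.undistortPoints(np.stack([u,v],-1).reshape(-1,1,2).astype(float),k,d).reshape(-1,2)
    z=c["range_z"].reshape(-1,1);P=np.c_[p,np.ones(len(p))]*z
    return ((P-c["t"])@c["R"]).reshape(H,W,3)
E
python3 - <<'E'
from h import *
for n,(x,y,w,h) in {"scene0":(190,155,160,120),"top0":(200,180,160,90)}.items():
    c=load(n);im=c["pixels"][y:y+h,x:x+w]
    s=5;cv2.imwrite(f"pics/{n}_crop.png",cv2.resize(im,None,fx=s,fy=s,interpolation=cv2.INTER_CUBIC))
    P=cloud(c)
    for z0,z1,nm in((.113,.121,"plate"),(.045,.055,"standtop"),(.128,.142,"head")):
        m=(P[...,2]>z0)&(P[...,2]<z1);mm=np.zeros_like(m);mm[y:y+h,x:x+w]=m[y:y+h,x:x+w]
        nn,l,st,ce=cv2.connectedComponentsWithStats(mm.astype(np.uint8))
        for i in range(1,nn):
            if st[i,4]>15:
                q=P[l==i];r=cv2.minAreaRect(q[:,:2].astype(np.float32)*1000);print(n,nm,st[i],q.mean(0).round(4),np.round(r[0],1),np.round(r[1],1),round(r[2],1))
E
```

```text
scene0 plate [287 169  43  26 274] [0.504  0.0459 0.1189] [511.3  40.5] [81.9 88.5] 73.4
scene0 plate [220 223  14   7  40] [0.4869 0.2963 0.1167] [487.4 297.5] [29.8 15.5] 52.1
scene0 standtop [190 155  17   8  65] [0.8567 0.1766 0.0499] [858.8 174.7] [49.2 17.6] 88.2
scene0 standtop [340 175   7   4  19] [ 0.5311 -0.1144  0.0493] [ 531.4 -113.1] [17.7  7.6] 53.4
scene0 standtop [298 212  13   6  21] [0.4723 0.0833 0.0507] [470.6  79.6] [30.2  9.8] 60.3
scene0 standtop [205 231  47  33 784] [0.4886 0.2959 0.0507] [494.8 292.4] [81.9 83.7] 24.5
scene0 head [219 212  15  13 111] [0.4913 0.2943 0.1361] [494.1 292.4] [25.5 24.2] 1.9
top0 plate [298 193  35  33 467] [0.5093 0.0332 0.1177] [511.3  35.3] [84.3 85.3] 73.3
top0 standtop [213 202  34  35 433] [0.4927 0.2883 0.0495] [494.8 289.1] [80.7 80.1] 25.1
top0 head [223 209   9   9  59] [0.4942 0.2893 0.135 ] [494.8 290. ] [24.1 23.5] 2.4
```

```bash
python3 - <<'E'
from h import *
E
echo
```

```text
(no output)
```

View pics/scene0_crop.png

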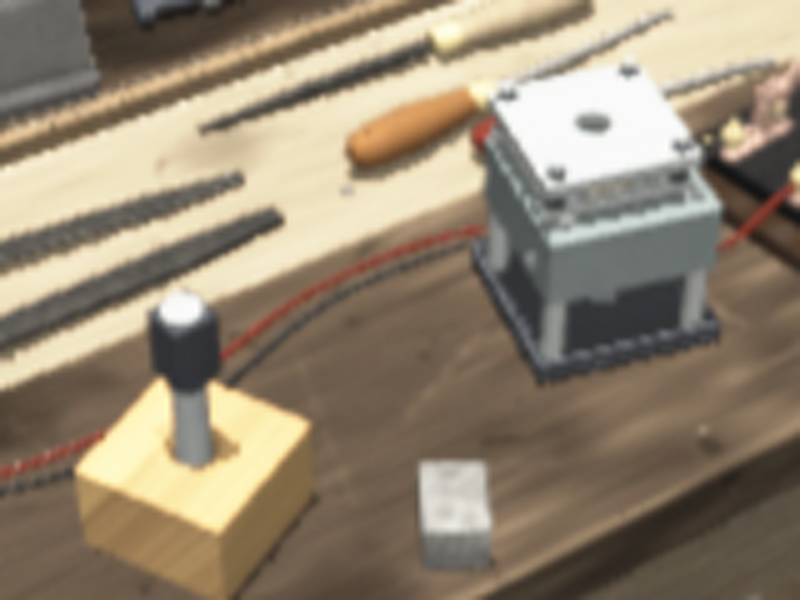

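View pics/top0_crop.png

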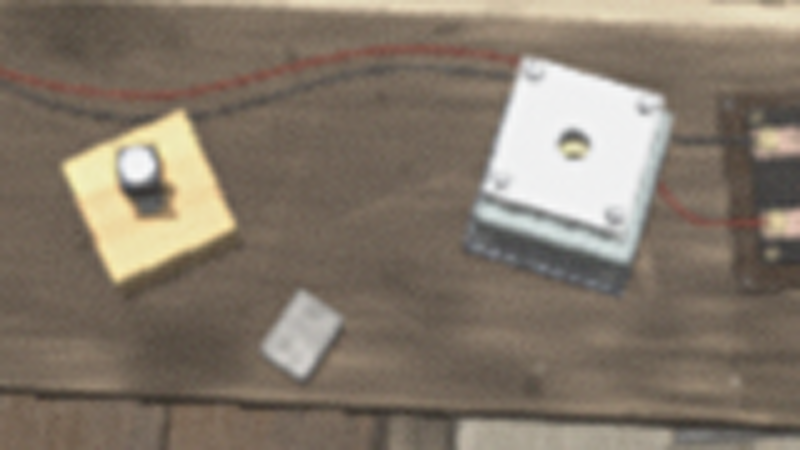

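```bash
python3 - <<'E'
from h import *
for n in("scene0","top0"):
    c=load(n);P=cloud(c);g=cv2.cvtColor(c["pixels"],cv2.COLOR_BGR2GRAY)
    m=(P[...,2]>.104)&(P[...,2]<.15)&(np.hypot(P[...,0]-.4945,P[...,1]-.29)<.03)
    q=P[m];r=cv2.minAreaRect(q[:,:2].astype(np.float32)*1000);print(n,m.sum(),r,q[:,2].max())
    # hole
    u,v=((308.8,179.4) if n=="scene0" else (314.6,208.8))
    s=8;w=26;x0,y0=int(u)-w,int(v)-w
    im=cv2.resize(g[y0:y0+2*w,x0:x0+2*w],None,fx=s,fy=s,interpolation=cv2.INTER_CUBIC)
    def back(p): return (np.array(p)+.5)/s-.5+[x0,y0]
    col=c["pixels"][y0:y0+2*w,x0:x0+2*w]
    bright=(im>185).astype(np.uint8)
    print("plate gray",np.median(im[bright>0]),"hole min",im[w*s-24:w*s+24,w*s-24:w*s+24].min())
    cs,_=cv2.findContours(bright,cv2.RETR_CCOMP,cv2.CHAIN_APPROX_NONE)
    for k in cs:
        a=cv2.contourArea(k)
        if a>400 and len(k)>5:
            uv=back(k.reshape(-1,2));X=plane(c,uv,.12)[:,:2].astype(np.float32)*1000
            r=cv2.minAreaRect(X);e=cv2.fitEllipse(X);print(a/s/s,uv.mean(0).round(1),"rect",np.round(r[0],1),np.round(r[1],1),round(r[2],1),"ell",np.round(e[0],1),np.round(e[1],1))
    cv2.imwrite(f"pics/{n}_hole.png",np.hstack([im,bright*255]))
E
```

```text
scene0 224 ((493.2669372558594, 292.5476379394531), (26.992706298828125, 25.15401840209961), 0.14031605422496796) 0.1424505169178954
plate gray 230.0 hole min 109
71.421875 [317.9 197.9] rect [438.7  70.4] [90.2 26.5] 86.3 ell [443.8  64.8] [26.6 89.4]
36.5859375 [283.1 188.2] rect [518.1 110.7] [11.5 50.5] 52.8 ell [515.5 114.1] [11.6 51.9]
1337.65625 [312.5 170.9] rect [540.8  16.5] [136.6 186.4] 47.7 ell [537.6  11.4] [115.8 192.1]
9.75 [300.9 189.5] rect [487.9  81. ] [ 9.3 13.6] 51.1 ell [488.2  80.3] [ 9.5 13.4]
20.7578125 [308.2 179.2] rect [510.1  38.6] [17.4 15.9] 54.0 ell [510.3  38.4] [16.3 17.7]
7.8359375 [291.  173.7] rect [555.6  59.2] [10.8 11. ] 54.1 ell [555.1  59.1] [ 9.9 11.8]
7.21875 [315.3 168.7] rect [535.3  -6.3] [10.7 10.9] 84.6 ell [534.8  -6. ] [10.2 11. ]
70.53125 [309.  164.4] rect [559.   -7.1] [ 12.5 105.5] 2.4 ell [559.3  -2.9] [ 10.8 122.1]
122.6015625 [292.  155.7] rect [623.8   6. ] [83.7 34.3] 87.0 ell [621.4  13.4] [32.8 85.2]
top0 87 ((494.9137878417969, 289.7749938964844), (24.309165954589844, 24.773101806640625), 3.0725181102752686) 0.14535935953620555
plate gray 240.0 hole min 95
942.390625 [313.5 215.2] rect [503.1  35.6] [ 92.2 100.6] 73.0 ell [505.   35.5] [106.2 109.7]
18.1328125 [314.3 207.4] rect [514.5  36.1] [19.5 11.7] 87.2 ell [514.1  36.4] [11.8 20.3]
70.8828125 [319.4 182.4] rect [588.   21.4] [  8.5 122. ] 0.2 ell [588.4 -30.3] [  7.3 207.4]
```

View pics/top0_hole.png

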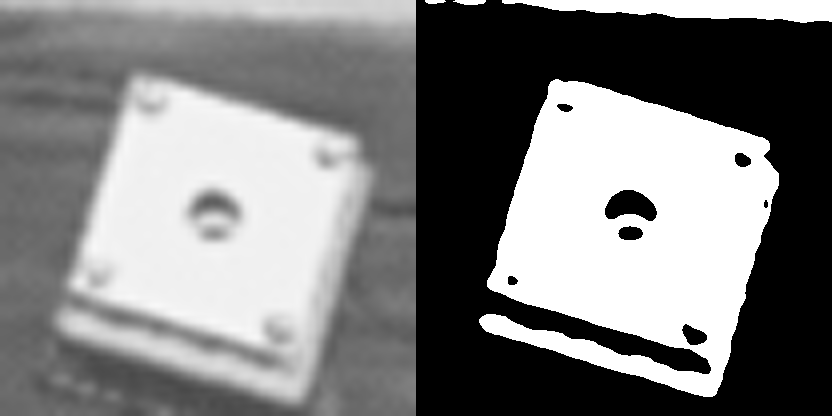

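View pics/scene0_hole.png

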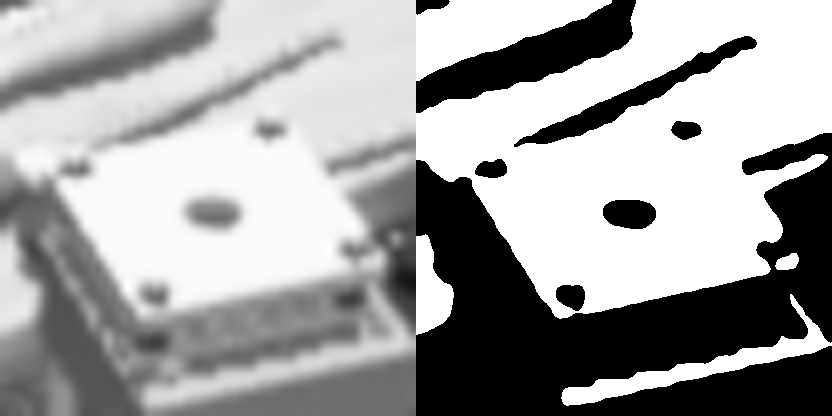

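```bash
python3 - <<'E'
from h import *
c=load("top0");print(plane(c,[[314.5,208.5]],.12)*1000)
# nut centres top/scene -> plate centre
c=load("scene0");
# stand top from colour
for n in("scene0","top0"):
    c=load(n);P=cloud(c);m=(abs(P[...,2]-.05)<.004)&(np.hypot(P[...,0]-.495,P[...,1]-.29)<.065)
    q=plane(c,np.argwhere(m)[:,::-1],.05)[:,:2].astype(np.float32)*1000;r=cv2.minAreaRect(q);print(n,r)
    m=(P[...,2]>.108)&(P[...,2]<.130)&(np.hypot(P[...,0]-.511,P[...,1]-.037)<.065)
    q=plane(c,np.argwhere(m)[:,::-1],.12)[:,:2].astype(np.float32)*1000;r=cv2.minAreaRect(q);print(n,r)
E
```

```text
[[510.35926992  35.89192161 120.        ]]
scene0 ((493.52947998046875, 293.51116943359375), (83.85810089111328, 86.68475341796875), 24.742431640625)
scene0 ((509.57275390625, 40.13608169555664), (87.80628967285156, 99.10708618164062), 72.66219329833984)
top0 ((494.9053955078125, 289.3128662109375), (81.4311752319336, 79.87332153320312), 25.10491371154785)
top0 ((510.5504455566406, 35.626808166503906), (83.99320983886719, 85.629150390625), 72.87782287597656)
```

Emit:
drive_tool(rows=[{"linear": [0,-0.4,0],"turn": -0.18,"hand": -1},{"linear": [0,-0.4,0],"turn": -0.18,"hand": -1},{"linear": [0,-0.4,0],"turn": -0.18,"hand": -1},{"linear": [0,-0.4,0],"turn": -0.18,"hand": -1},{"linear": [0,-0.4,0],"turn": -0.18,"hand": -1},{"linear": [0,-0.4,0],"turn": -0.18,"hand": -1},{"linear": [0,-0.4,0],"turn": -0.18,"hand": -1},{"linear": [0,0,0],"turn": -0.02,"hand": -1}])

```text
clock: 1.1
ee_pos: [0.174, -0.5217, 0.2334]
tool_rot: [-1.571, -0.0, 0.031]
force: [-0.4, -0.4, -0.6]
gripper_width: 0.0942
```

Emit:
drive_tool(rows=[{"linear": [2.16,0,5.01],"turn": 0,"hand": -1},{"linear": [2.16,0,5.01],"turn": 0,"hand": -1},{"linear": [2.16,0,5.01],"turn": 0,"hand": -1},{"linear": [2.16,0,5.01],"turn": 0,"hand": -1},{"linear": [2.16,0,5.01],"turn": 0,"hand": -1},{"linear": [2.16,0,5.01],"turn": 0,"hand": -1},{"linear": [2.16,0,5.01],"turn": 0,"hand": -1},{"linear": [2.16,0,5.01],"turn": 0,"hand": -1},{"linear": [2.16,0,5.01],"turn": 0,"hand": -1},{"linear": [2.16,0,5.01],"turn": 0,"hand": -1},{"linear": [2.16,0,5.01],"turn": 0,"hand": -1},{"linear": [0,0,0],"turn": 0,"hand": -1}])

```text
clock: 2.6
ee_pos: [0.3946, 0.039, 0.233]
tool_rot: [-1.57, 0.001, 0.032]
force: [-0.5, -0.2, 0.8]
gripper_width: 0.0942
```

Emit:
drive_tool(rows=[{"linear": [1.8,0,4.14],"turn": 0,"hand": -1},{"linear": [1.8,0,4.14],"turn": 0,"hand": -1},{"linear": [1.8,0,4.14],"turn": 0,"hand": -1},{"linear": [1.8,0,4.14],"turn": 0,"hand": -1},{"linear": [1.8,0,4.14],"turn": 0,"hand": -1},{"linear": [1.8,0,4.14],"turn": 0,"hand": -1},{"linear": [0,0,0],"turn": 0,"hand": -1}])

```text
clock: 3.48
ee_pos: [0.4951, 0.2887, 0.2323]
tool_rot: [-1.572, 0.002, 0.029]
force: [-0.1, 0.1, -0.5]
gripper_width: 0.0938
```

```bash
python3 - <<'E'
from plant import env
from h import *
for n in("scene","top"):
    c=env.capture(n);np.savez(f"{n}1.npz",**c)
    u,v=proj(c,[[.4945,.29,.16]])[0].astype(int)
    im=c["pixels"][max(v-60,0):v+60,u-80:u+80];cv2.imwrite(f"pics/{n}1.png",cv2.resize(im,None,fx=4,fy=4,interpolation=cv2.INTER_CUBIC))
E
python3 - <<'E'
import cv2,numpy as np
a,b=[cv2.imread(f"pics/{n}1.png") for n in("scene","top")]
h=min(a.shape[0],b.shape[0]);o=np.vstack([a[:h],b[:h]]);cv2.imwrite("pics/both1.png",cv2.resize(o,(400,600)) if 0 else cv2.resize(o,None,fx=.6,fy=.6))
E
```

```text
(no output)
```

View pics/both1.png

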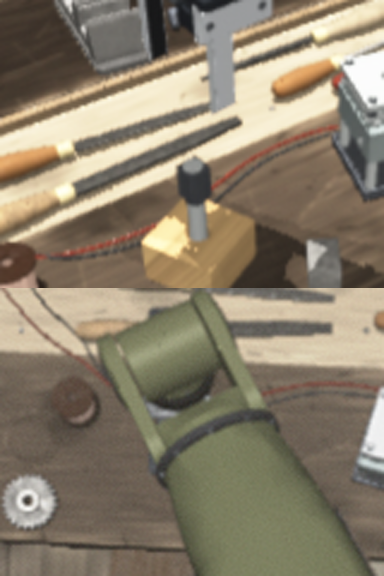

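```bash
python3 - <<'E'
from plant import env
from h import *
c=load("scene1");print(-c["R"].T@c["t"])
T=env.observe()["ee_pos"];
u,v=proj(c,[[.4945,.29,.16]])[0].astype(int);v0=max(v-60,0)
pts=[T+[-.047,0,0],T+[.047,0,0],T+[-.0595,0,0],T+[.0595,0,0],T]
uv=proj(c,pts);print(uv.round(1),(u-80,v0))
im=cv2.resize(c["pixels"],None,fx=6,fy=6,interpolation=cv2.INTER_CUBIC)
for p in uv: cv2.circle(im,(int(p[0]*6+3),int(p[1]*6+3)),3,(0,0,255),-1)
x,y=(uv[4]*6).astype(int);cv2.imwrite("pics/fing1.png",im[max(y-250,0):y+300,x-400:x+400])
E
```

```text
[-0.15292093  0.64108212  0.78772734]
[[237.2 192.8]
 [213.6 170.8]
 [240.6 195.9]
 [210.7 168.1]
 [225.  181.5]] (np.int64(146), np.int64(148))
```

View pics/fing1.png

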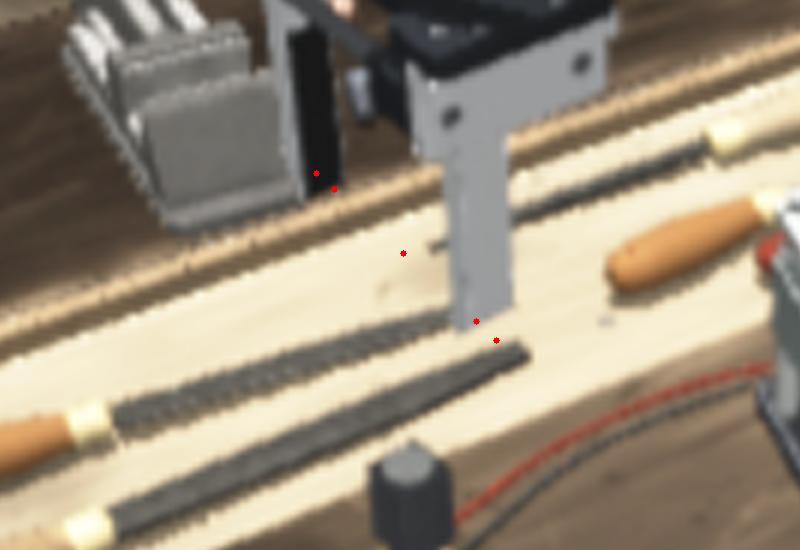

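Emit:
drive_tool(rows=[{"linear": [0,3,0.18],"turn": 0,"hand": -1},{"linear": [0,4,0],"turn": 0,"hand": -1},{"linear": [0,4,0],"turn": 0,"hand": -1},{"linear": [0,2.2,0],"turn": 0,"hand": -1},{"linear": [0,0,0],"turn": 0,"hand": -0.2},{"linear": [0,0,0],"turn": 0,"hand": 0.2},{"linear": [0,0,0],"turn": 0,"hand": 0.5},{"linear": [0,0,0],"turn": 0,"hand": 1},{"linear": [0,0,0],"turn": 0,"hand": 1},{"linear": [0,0,0],"turn": 0,"hand": 1},{"linear": [0,0,0],"turn": 0,"hand": 1}])

```text
clock: 4.95
ee_pos: [0.4945, 0.2899, 0.1014]
tool_rot: [-1.571, 0.0, 0.031]
force: [-0.1, 0.7, 0.2]
gripper_width: 0.0275
```

Emit:
drive_tool(rows=[{"linear": [0,0,0],"turn": 0,"hand": 1},{"linear": [0,0,0],"turn": 0,"hand": 1},{"linear": [0,0,0],"turn": 0,"hand": 1},{"linear": [0,0,0],"turn": 0,"hand": 1}])

```text
clock: 5.45
ee_pos: [0.4945, 0.2899, 0.1015]
tool_rot: [-1.571, -0.0, 0.031]
force: [-0.9, 0.6, -0.3]
gripper_width: 0.0238
```

Emit:
drive_tool(rows=[{"linear": [0,-0.5,0],"turn": 0,"hand": 1},{"linear": [0,-2.2,0],"turn": 0,"hand": 1},{"linear": [0,-3,0],"turn": 0,"hand": 1},{"linear": [0,-4,0],"turn": 0,"hand": 1},{"linear": [0,-4,0],"turn": 0,"hand": 1},{"linear": [0,0,0],"turn": 0,"hand": 1}])

```text
clock: 6.2
ee_pos: [0.4953, 0.2902, 0.2411]
tool_rot: [-1.569, -0.004, 0.031]
force: [-0.5, -0.6, -4.4]
gripper_width: 0.0241
```

Emit:
drive_tool(rows=[{"linear": [0.135,0,-4.24],"turn": 0,"hand": 1},{"linear": [0.135,0,-4.24],"turn": 0,"hand": 1},{"linear": [0.135,0,-4.24],"turn": 0,"hand": 1},{"linear": [0.135,0,-4.24],"turn": 0,"hand": 1},{"linear": [0.135,0,-4.24],"turn": 0,"hand": 1},{"linear": [0.135,0,-4.24],"turn": 0,"hand": 1},{"linear": [0,0,0],"turn": 0,"hand": 1},{"linear": [0,0,0],"turn": 0,"hand": 1}])

```text
clock: 7.2
ee_pos: [0.5101, 0.0362, 0.2372]
tool_rot: [-1.571, 0.002, 0.031]
force: [0.3, -0.3, -3.8]
gripper_width: 0.0238
```

```bash
python3 - <<'E'
from plant import env
from h import *
for i in range(1):
    s=env.observe();print(s["ee_pos"],s["force"],s["ft_torque"])
c=env.capture("scene");np.savez("scene2.npz",**c)
u,v=proj(c,[[.51,.037,.15]])[0].astype(int)
im=c["pixels"][v-36:v+36,u-48:u+48];cv2.imwrite("pics/scene2.png",cv2.resize(im,None,fx=8,fy=8,interpolation=cv2.INTER_CUBIC))
print(u-48,v-36)
E
```

```text
[0.51011404 0.03615831 0.23720058] [ 0.32694444 -0.25015043 -3.78995165] [-0.04672354 -0.02978706 -0.09066957]
261 133
```

View pics/scene2.png

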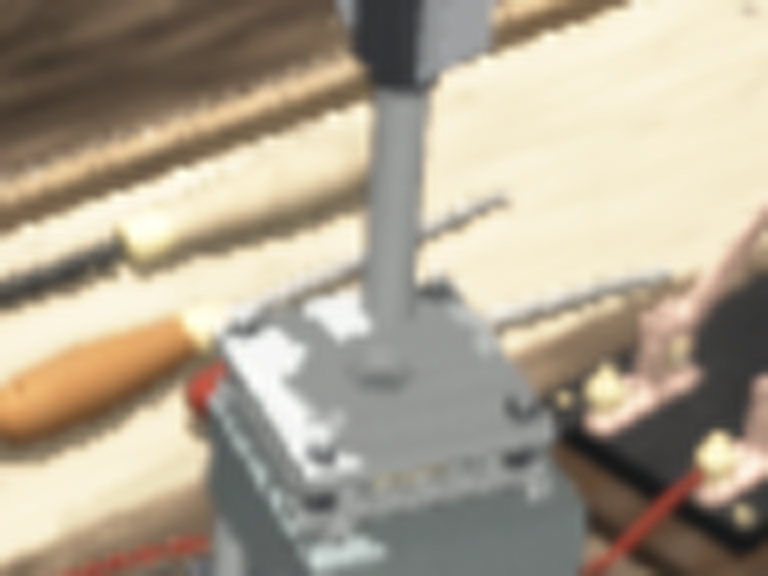

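```bash
python3 - <<'E'
from h import *
c=load("scene2")
b=lambda p:[(p[0]+.5)/8-.5+261,(p[1]+.5)/8-.5+133]
print("pred tip crop",(proj(c,[[.5101,.0362,.1437]])[0]-[261,133])*8, "TCP line mid",(proj(c,[[.5101,.0362,.1437+.085]])[0]-[261,133])*8)
print("tip",plane(c,[b((389,313))],.1437)*1000,"hole",plane(c,[b((382,369))],.12)*1000,plane(c,[[308.2,179.2]],.12)*1000)
# horizontal intensity profiles of shank
g=cv2.cvtColor(c["pixels"],cv2.COLOR_BGR2GRAY)
x,y=261,133
print(g[y+10:y+50:2,x+42:x+58])
E
```

```text
pred tip crop [387.97406913 307.30871344] TCP line mid [404.84004934  75.70147684]
tip [[509.65593262  37.58501083 143.7       ]] hole [[511.97045553  36.75128349 120.        ]] [[510.46252793  38.38236695 120.        ]]
[[146 123 109  95  74  63  61  59  62  68  97 105 151 231 242 241]
 [102 111 125 143 123 128 135 137 138 138 136 163 226 237 235 232]
 [224 228 240 240 194 149 148 155 157 154 153 180 229 238 239 239]
 [233 232 231 227 173 142 148 155 157 153 156 206 237 241 241 239]
 [230 225 222 219 164 141 149 156 158 152 153 209 235 239 238 237]
 [228 217 207 190 149 141 151 157 157 151 153 220 236 237 235 235]
 [188 168 149 128 130 142 152 157 155 149 153 225 237 238 238 238]
 [121 114 113 111 129 145 152 158 155 151 168 228 239 239 239 239]
 [134 141 155 158 147 147 153 157 153 151 178 230 234 229 206 211]
 [238 241 238 194 151 150 155 157 153 147 164 193 176 161 151 165]
 [243 243 240 196 153 152 157 157 152 142 146 204 224 238 241 242]
 [230 222 208 162 146 153 158 158 150 150 210 237 242 241 241 240]
 [163 134 125 129 143 153 159 157 148 150 223 211 206 191 218 235]
 [198 214 210 163 148 156 159 156 146 131 117  99 101 100 137 197]
 [244 244 231 178 153 156 159 154 146 134 146 150 145 152 170 180]
 [245 245 244 235 186 158 157 153 150 149 151 153 152 152 156 166]
 [199 178 163 160 155 154 153 152 152 152 152 152 152 152 152 152]
 [152 152 150 153 161 163 160 156 152 152 152 153 153 153 153 153]
 [151 141 141 141 140 139 137 140 137 141 149 151 151 152 153 154]
 [152 151 144 134 130 126 125 127 140 149 152 153 153 153 153 153]]
```

Emit:
drive_tool(rows=[{"linear": [0.07,1.0,0],"turn": 0,"hand": 1},{"linear": [0,0.8,0],"turn": 0,"hand": 1},{"linear": [0,0.3,0],"turn": 0,"hand": 1},{"linear": [0,0.2,0],"turn": 0,"hand": 1},{"linear": [0,0.2,0],"turn": 0,"hand": 1},{"linear": [0,0,0],"turn": 0,"hand": 1},{"linear": [0,0,0],"turn": 0,"hand": 1}])

```text
clock: 8.12
ee_pos: [0.5113, 0.0359, 0.2136]
tool_rot: [-1.571, -0.0, 0.031]
force: [-0.5, -1.7, -2.6]
gripper_width: 0.024
```

Emit:
drive_tool(rows=[{"linear": [0,0.1,0],"turn": 0,"hand": 1},{"linear": [0,0.1,0],"turn": 0,"hand": 1},{"linear": [0,0,0],"turn": 0,"hand": 1}])

```text
clock: 8.5
ee_pos: [0.5112, 0.0358, 0.2114]
tool_rot: [-1.571, 0.0, 0.031]
force: [0.2, 1.0, -3.7]
gripper_width: 0.0239
```

```bash
python3 -c "
from plant import env
s=env.observe();print(s['ee_pos'],s['force'],s['ft_torque'])"
```

```text
[0.51118435 0.03584585 0.21136191] [ 0.19281083  1.04998546 -3.72070597] [-0.08389979 -0.09847176 -0.0350675 ]
```

Emit:
drive_tool(rows=[{"linear": [0,0.1,0],"turn": 0,"hand": 1},{"linear": [0,0.1,0],"turn": 0,"hand": 1},{"linear": [0,0.1,0],"turn": 0,"hand": 1},{"linear": [0,0,0],"turn": 0,"hand": 1}])

```text
clock: 9.0
ee_pos: [0.5112, 0.0359, 0.2083]
tool_rot: [-1.571, 0.0, 0.031]
force: [0.1, -1.0, -3.2]
gripper_width: 0.0239
```

```bash
python3 -c "
from plant import env
s=env.observe();print(s['ee_pos'],s['force'],s['ft_torque'])"
```

```text
[0.51118313 0.03586845 0.20834998] [ 0.13629399 -0.9501362  -3.19157884] [-0.03594025 -0.10618567  0.03904   ]
```

Emit:
drive_tool(rows=[{"linear": [0,0.2,0],"turn": 0,"hand": 1},{"linear": [0,0.2,0],"turn": 0,"hand": 1},{"linear": [0,0.2,0],"turn": 0,"hand": 1},{"linear": [0,0.2,0],"turn": 0,"hand": 1},{"linear": [0,0.2,0],"turn": 0,"hand": 1},{"linear": [0,0,0],"turn": 0,"hand": 1}])

```text
clock: 9.75
ee_pos: [0.5112, 0.0359, 0.1982]
tool_rot: [-1.571, 0.0, 0.031]
force: [0.2, 0.0, -3.8]
gripper_width: 0.0239
```

```bash
python3 -c "
from plant import env
from h import *
s=env.observe();print(s['ee_pos'],s['force'],s['ft_torque'])
c=env.capture('scene')
im=c['pixels'][133:205,261:357];cv2.imwrite('pics/scene3.png',cv2.resize(im,None,fx=8,fy=8,interpolation=cv2.INTER_CUBIC))"
```

```text
[0.51115975 0.03588203 0.19824655] [ 0.17660603  0.03778317 -3.79491234] [-0.05399508 -0.03446565  0.02453833]
```

View pics/scene3.png

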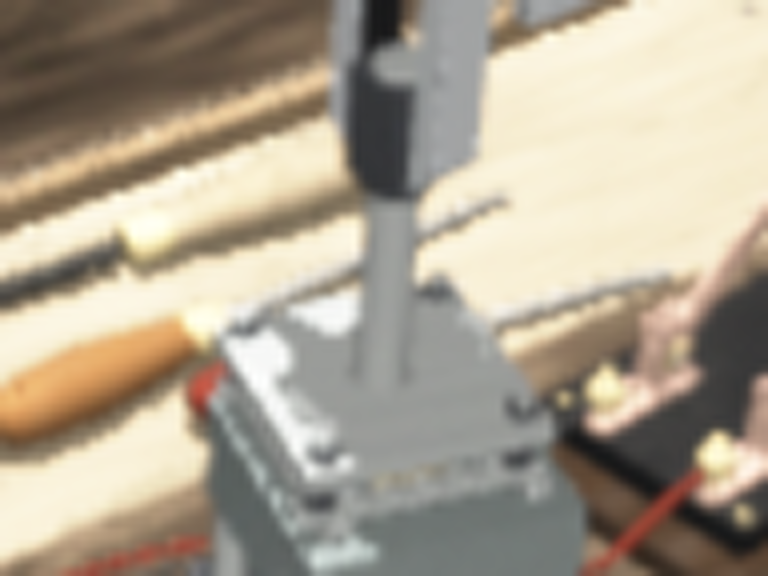

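Emit:
drive_tool(rows=[{"linear": [0,0.4,0],"turn": 0,"hand": 1},{"linear": [0,0.4,0],"turn": 0,"hand": 1},{"linear": [0,0.4,0],"turn": 0,"hand": 1},{"linear": [0,0.4,0],"turn": 0,"hand": 1},{"linear": [0,0.2,0],"turn": 0,"hand": 1},{"linear": [0,0.1,0],"turn": 0,"hand": 1},{"linear": [0,0.1,0],"turn": 0,"hand": 1},{"linear": [0,0.1,0],"turn": 0,"hand": 1},{"linear": [0,0.1,0],"turn": 0,"hand": 1}])

```text
clock: 10.92
ee_pos: [0.5115, 0.0359, 0.1768]
tool_rot: [-1.571, -0.001, 0.031]
force: [-1.5, -0.1, 2.2]
gripper_width: 0.0238
```

Emit:
drive_tool(rows=[{"linear": [0,0.1,0],"turn": 0,"hand": 1},{"linear": [0,0.1,0],"turn": 0,"hand": 1},{"linear": [0,0.1,0],"turn": 0,"hand": 1}])

```text
clock: 11.3
ee_pos: [0.5115, 0.0359, 0.1737]
tool_rot: [-1.571, -0.001, 0.031]
force: [0.6, 1.0, 3.5]
gripper_width: 0.0239
```

Emit:
drive_tool(rows=[{"linear": [0,0.13,0],"turn": 0,"hand": 1},{"linear": [0,0.13,0],"turn": 0,"hand": 1},{"linear": [0,0.13,0],"turn": 0,"hand": 1},{"linear": [0,0.13,0],"turn": 0,"hand": 1},{"linear": [0,0.13,0],"turn": 0,"hand": 1},{"linear": [0,0.13,0],"turn": 0,"hand": 1},{"linear": [0,0.13,0],"turn": 0,"hand": 1},{"linear": [0,0.13,0],"turn": 0,"hand": 1}])

```text
clock: 12.3
ee_pos: [0.5112, 0.0359, 0.163]
tool_rot: [-1.571, -0.0, 0.031]
force: [0.2, 0.1, 4.0]
gripper_width: 0.0243
```

Emit:
drive_tool(rows=[{"linear": [0,0.13,0],"turn": 0,"hand": 1},{"linear": [0,0.13,0],"turn": 0,"hand": 1},{"linear": [0,0.13,0],"turn": 0,"hand": 1},{"linear": [0,0.13,0],"turn": 0,"hand": 1},{"linear": [0,0.13,0],"turn": 0,"hand": 1},{"linear": [0,0.13,0],"turn": 0,"hand": 1}])

```text
clock: 13.05
ee_pos: [0.5111, 0.0359, 0.155]
tool_rot: [-1.571, 0.0, 0.031]
force: [-0.0, 0.1, -2.9]
gripper_width: 0.0233
```

Emit:
drive_tool(rows=[{"linear": [0,0.15,0],"turn": 0,"hand": 1},{"linear": [0,0.15,0],"turn": 0,"hand": 1},{"linear": [0,0.15,0],"turn": 0,"hand": 1},{"linear": [0,0.1,0],"turn": 0,"hand": 1},{"linear": [0,0,0],"turn": 0,"hand": 1}])

```text
clock: 13.68
ee_pos: [0.5112, 0.0359, 0.1496]
tool_rot: [-1.571, 0.0, 0.031]
force: [0.6, -0.3, -3.3]
gripper_width: 0.0243
```

```bash
python3 -c "
from plant import env
from h import *
s=env.observe();print(s['ee_pos'],s['force'],s['ft_torque'])
c=env.capture('scene')
im=c['pixels'][160:240,261:357];cv2.imwrite('pics/scene4.png',cv2.resize(im,None,fx=7,fy=7,interpolation=cv2.INTER_CUBIC))"
```

```text
[0.51116546 0.03586774 0.14963142] [ 0.6058842  -0.31582002 -3.33427149] [-0.07719994 -0.07457794 -0.00541977]
```

View pics/scene4.png

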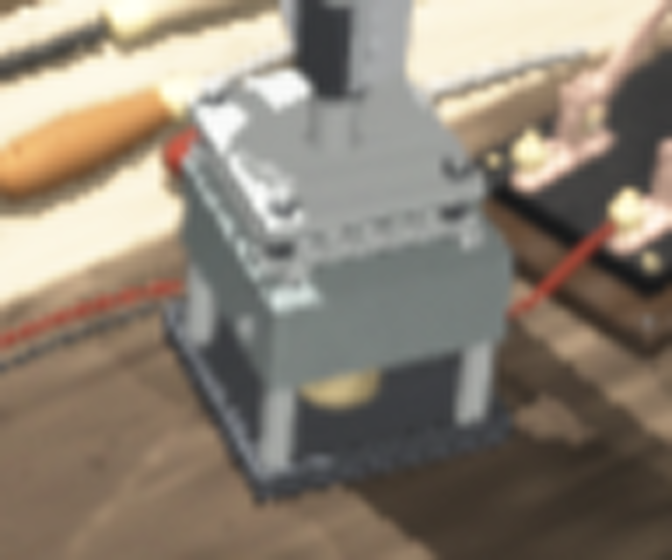

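```bash
python3 - <<'E'
from h import *
c=load("scene2")
a=np.linspace(0,2*np.pi,37)
for zb in (.006,.0265,.03,.054):
    C=np.c_[.511+.017*np.cos(a),.037+.017*np.sin(a),0*a+zb]; p=(proj(c,C)-[261,160])*7
    print(zb,p.min(0).round(),p.max(0).round())
E
```

```text
0.006 [272. 339.] [359. 396.]
0.0265 [274. 299.] [363. 356.]
0.03 [275. 292.] [363. 349.]
0.054 [277. 244.] [367. 301.]
```

Emit:
drive_tool(rows=[{"linear": [0,-0.5,0],"turn": 0,"hand": 1},{"linear": [0,-1,0],"turn": 0,"hand": 1},{"linear": [0,-1,0],"turn": 0,"hand": 1},{"linear": [0,-1,0],"turn": 0,"hand": 1},{"linear": [0,-1,0],"turn": 0,"hand": 1},{"linear": [0,-1,0],"turn": 0,"hand": 1},{"linear": [0,-1,0],"turn": 0,"hand": 1},{"linear": [0,-1.5,0],"turn": 0,"hand": 1},{"linear": [0,-1.5,0],"turn": 0,"hand": 1},{"linear": [0,0,0],"turn": 0,"hand": 1}])

```text
clock: 14.98
ee_pos: [0.5117, 0.0359, 0.2462]
tool_rot: [-1.571, -0.002, 0.031]
force: [-0.6, 0.3, -3.4]
gripper_width: 0.0238
```

Emit:
drive_tool(rows=[{"linear": [-0.15,0,4.24],"turn": 0,"hand": 1},{"linear": [-0.15,0,4.24],"turn": 0,"hand": 1},{"linear": [-0.15,0,4.24],"turn": 0,"hand": 1},{"linear": [-0.15,0,4.24],"turn": 0,"hand": 1},{"linear": [-0.15,0,4.24],"turn": 0,"hand": 1},{"linear": [-0.15,0,4.24],"turn": 0,"hand": 1},{"linear": [0,0,0],"turn": 0,"hand": 1},{"linear": [0,0,0],"turn": 0,"hand": 1}])

```text
clock: 15.98
ee_pos: [0.4942, 0.2894, 0.2442]
tool_rot: [-1.571, 0.001, 0.031]
force: [0.5, -0.0, -3.4]
gripper_width: 0.0239
```

```bash
python3 -c "
from plant import env
from h import *
s=env.observe();print(s['ee_pos'],s['force'],s['ft_torque'])
for n in ('scene','top'):
    c=env.capture(n);np.savez(n+'5.npz',**c)
    u,v=proj(c,[[.511,.037,.09]])[0].astype(int)
    im=c['pixels'][v-36:v+36,u-48:u+48];cv2.imwrite(f'pics/{n}5.png',cv2.resize(im,None,fx=8,fy=8,interpolation=cv2.INTER_CUBIC))"
```

```text
[0.49424194 0.28941279 0.24422335] [ 0.53814489 -0.03541186 -3.42051457] [-0.05933016 -0.05619221 -0.03708195]
```

View pics/scene5.png

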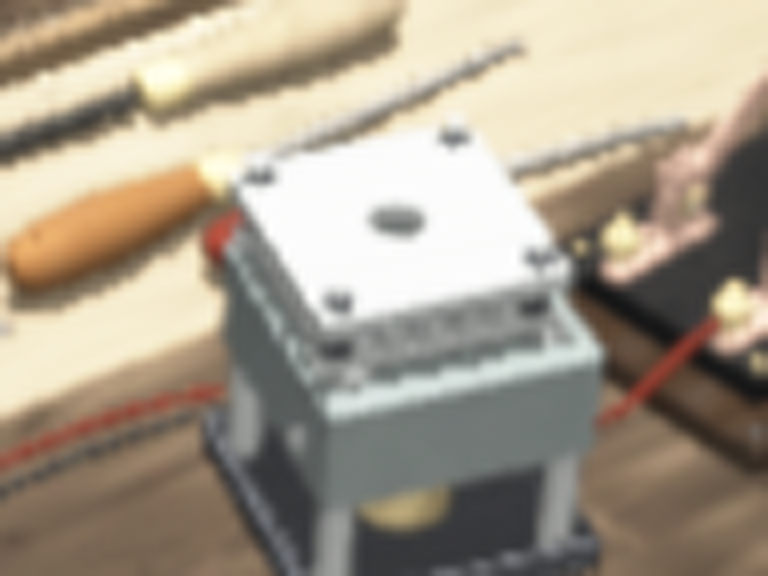

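View pics/top5.png

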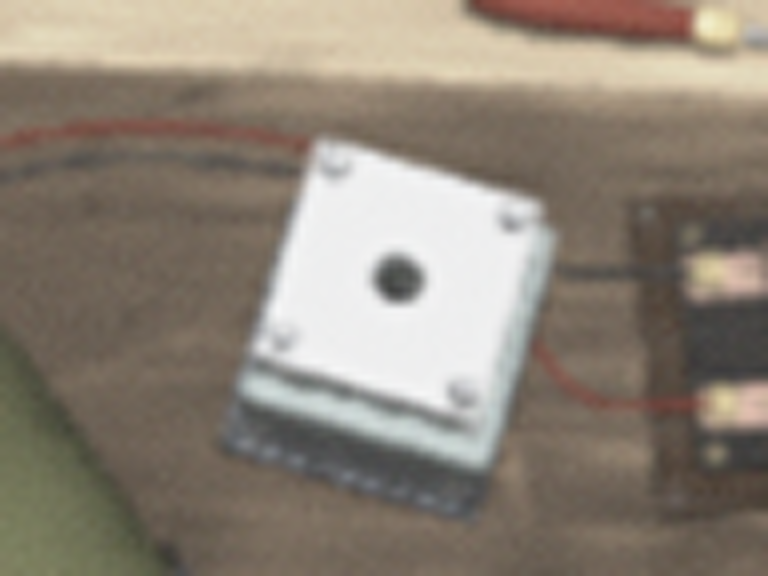

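Emit:
drive_tool(rows=[{"linear": [0.03,2.5,0.05],"turn": 0,"hand": 1},{"linear": [0,3,0],"turn": 0,"hand": 1},{"linear": [0,3,0],"turn": 0,"hand": 1},{"linear": [0,0.8,0],"turn": 0,"hand": 1},{"linear": [0,0.3,0],"turn": 0,"hand": 1},{"linear": [0,0.3,0],"turn": 0,"hand": 1},{"linear": [0,0.3,0],"turn": 0,"hand": 1},{"linear": [0,0.3,0],"turn": 0,"hand": 1},{"linear": [0,0,0],"turn": 0,"hand": 1}])

```text
clock: 17.2
ee_pos: [0.4945, 0.2904, 0.1396]
tool_rot: [-1.571, 0.0, 0.031]
force: [-0.9, -1.0, -4.5]
gripper_width: 0.0241
```

Emit:
drive_tool(rows=[{"linear": [0,0.3,0],"turn": 0,"hand": 1},{"linear": [0,0.3,0],"turn": 0,"hand": 1},{"linear": [0,0.5,0],"turn": 0,"hand": 1},{"linear": [0,0.5,0],"turn": 0,"hand": 1},{"linear": [0,0.5,0],"turn": 0,"hand": 1},{"linear": [0,0.5,0],"turn": 0,"hand": 1},{"linear": [0,0.5,0],"turn": 0,"hand": 1},{"linear": [0,0.4,0],"turn": 0,"hand": 1},{"linear": [0,0,0],"turn": 0,"hand": 1}])

```text
clock: 18.32
ee_pos: [0.4945, 0.2903, 0.1044]
tool_rot: [-1.571, 0.0, 0.031]
force: [-0.0, 0.5, -3.7]
gripper_width: 0.0238
```

Emit:
drive_tool(rows=[{"linear": [0,0.1,0],"turn": 0,"hand": 1},{"linear": [0,0.1,0],"turn": 0,"hand": 1},{"linear": [0,0.05,0],"turn": 0,"hand": 1},{"linear": [0,0,0],"turn": 0,"hand": 1}])

```text
clock: 18.82
ee_pos: [0.4946, 0.2904, 0.1023]
tool_rot: [-1.571, 0.0, 0.031]
force: [-0.2, -0.7, -4.0]
gripper_width: 0.0241
```

Emit:
drive_tool(rows=[{"linear": [0,0.05,0],"turn": 0,"hand": 1},{"linear": [0,0.03,0],"turn": 0,"hand": 1},{"linear": [0,0,0],"turn": 0,"hand": 1}])

```text
clock: 19.2
ee_pos: [0.4946, 0.2904, 0.1015]
tool_rot: [-1.571, -0.0, 0.031]
force: [-0.3, 0.4, -3.1]
gripper_width: 0.0238
```

Emit:
drive_tool(rows=[{"linear": [0,0.04,0],"turn": 0,"hand": 1},{"linear": [0,0.0,0],"turn": 0,"hand": 1}])

```text
clock: 19.45
ee_pos: [0.4947, 0.2904, 0.1014]
tool_rot: [-1.571, -0.0, 0.031]
force: [-1.7, -0.8, 2.8]
gripper_width: 0.024
```

Contact with the floor of the hole (+6 N). Release and rise.

Emit:
drive_tool(rows=[{"linear": [0,0,0],"turn": 0,"hand": 0.4},{"linear": [0,0,0],"turn": 0,"hand": 0.2},{"linear": [0,0,0],"turn": 0,"hand": -0.2},{"linear": [0,0,0],"turn": 0,"hand": -0.6},{"linear": [0,0,0],"turn": 0,"hand": -1},{"linear": [0,0,0],"turn": 0,"hand": -1},{"linear": [0,0,0],"turn": 0,"hand": -1},{"linear": [0,0,0],"turn": 0,"hand": -1}])

```text
clock: 20.45
ee_pos: [0.4946, 0.2904, 0.101]
tool_rot: [-1.571, -0.0, 0.031]
force: [-0.1, 0.3, 0.1]
gripper_width: 0.0928
```

Emit:
drive_tool(rows=[{"linear": [0,-1,0],"turn": 0,"hand": -1},{"linear": [0,-3,0],"turn": 0,"hand": -1},{"linear": [0,-4,0],"turn": 0,"hand": -1},{"linear": [0,-4,0],"turn": 0,"hand": -1},{"linear": [0,-2,0],"turn": 0,"hand": -1},{"linear": [-3,0,-5],"turn": 0,"hand": -1},{"linear": [-3,0,-5],"turn": 0,"hand": -1},{"linear": [-3,0,-5],"turn": 0,"hand": -1},{"linear": [-3,0,-5],"turn": 0,"hand": -1},{"linear": [0,0,-5],"turn": 0,"hand": -1},{"linear": [0,0,-5],"turn": 0,"hand": -1},{"linear": [0,0,0],"turn": 0,"hand": -1}])

```text
clock: 21.95
ee_pos: [0.3839, -0.0155, 0.2418]
tool_rot: [-1.571, -0.001, 0.027]
force: [-0.5, 0.1, -0.1]
gripper_width: 0.0939
```

```bash
python3 - <<'E'
from plant import env
from h import *
for n in("scene","top"):
    c=env.capture(n);np.savez(n+"6.npz",**c);cv2.imwrite(f"pics/{n}6.png",c["pixels"])
    for k in("0","6"):
        d=load(n+k);P=cloud(d);m=(P[...,2]>.104)&(P[...,2]<.15)&(np.hypot(P[...,0]-.4945,P[...,1]-.29)<.03)
        q=P[m]; 
        if len(q): print(n,k,m.sum(),cv2.minAreaRect(q[:,:2].astype(np.float32)*1000),q[:,2].max(),np.percentile(q[:,2],[50,80,90]))
E
```

```text
scene 0 224 ((493.2669372558594, 292.5476379394531), (26.992706298828125, 25.15401840209961), 0.14031605422496796) 0.1424505169178954 [0.12799521 0.13777462 0.13873723]
scene 6 224 ((494.34375, 293.4637145996094), (27.297813415527344, 24.477293014526367), 0.2789560556411743) 0.141676579595676 [0.12816323 0.13763684 0.13903705]
top 0 87 ((494.9137878417969, 289.7749938964844), (24.309165954589844, 24.773101806640625), 3.0725181102752686) 0.14535935953620555 [0.13311851 0.13887962 0.14012396]
top 6 88 ((493.73370361328125, 289.9954833984375), (24.35933494567871, 23.806272506713867), 3.460141658782959) 0.14274390115747687 [0.13473406 0.13716097 0.13861206]
```

View pics/scene6.png

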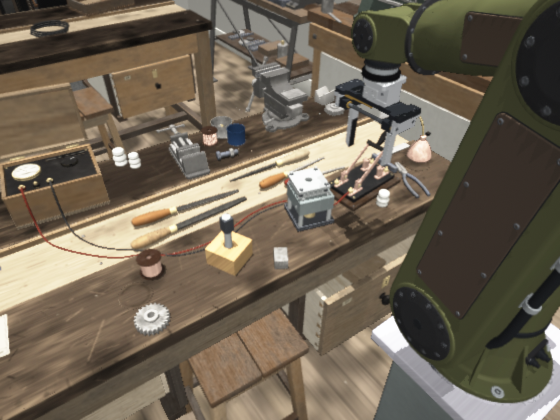

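View pics/top6.png

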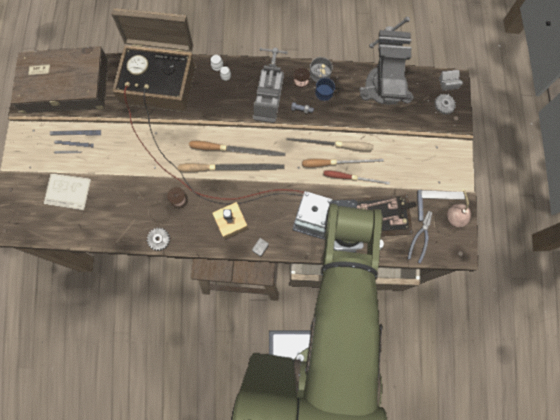

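Views show the drift home at scene px (228,224), the brass bush under the block, and the bystanders unmoved. The gripper is clear and the height readings match the start.

```bash
python3 -c "
from plant import env
print(env.observe()['force']);print(env.job_done())"
```

```text
[-0.14292004 -0.47379894  0.01602203]
the job is handed in; nothing more can be done
None
```

The bush is out in the tray, the drift is back in its stand, and I handed the job in at about 22 s of the 67 s allowed.

- **Finding the hole:** I located it with both cameras and checked the drift tip against it from above. The tip went in on the first try. Readings after each step showed no more than about 2 N of contact on the plate. These were taken only at the end of each move call, so shorter peaks would not have been seen.
- **Pushing the bush:** it slid at about 6–8 N of read force and let go with the tip near 61 mm. I went on to about 56 mm to be sure. The pictures show brass standing at tray-floor height under the block, and the plate hole is now dark.
- **Returning the drift:** I lowered it until it touched the floor of the stand hole (about 6 N), at the same tool height as when I picked it up, within 0.1 mm. I then released it. Its head height and position match the starting pictures within about 1–2.5 mm, which is the camera noise.
- **Other things on the bench:** by eye they look unmoved, and the gripper is clear of everything.

The two cameras disagreed by about 2–3 mm on absolute position, so I placed the tip relative to the drift and hole within each view. The bush also looked a few mm off the spot I predicted under the hole. That fits the hole being off the bore's axis, but I did not check it further.

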